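Close and lock the cover of a control box

ROBOT

A 7-joint arm with a two-finger parallel gripper is mounted at the origin on a cart in front of the work surface, level with it; the furniture and walls round the work are solid. World frame = base frame: x ahead of the robot, y to its left, z up, the work surface at z = 0. Lengths are in m, angles in rad, forces in N, time in s.
With the tool pointing down it reaches from about 0.35 to 0.9 m from the base axis. Payload 8.1 kg.
Tool frame: the origin (TCP) lies midway between the tips of the shut fingers; the grasp point (between the pads) lies 19 mm behind it (arm.pinch_z is the distance from the TCP to the grasp point, in m); z points along the fingers, y is the direction in which the jaws open and shut (so a half turn about z gives the same grasp; the last joint's range is limited). The gripper opens to 92 mm and grips with 3 to 60 N. Pads are 19 mm wide; open, the fingers measure 130 mm over their backs; the gripper's body (75 mm by 190 mm) begins 47 mm behind the grasp point.
Start: joints at [1.013, 0.434, 0.025, 1.573, -0.012, 1.134, -0.075], TCP at [0.275, -0.561, 0.227] pointing down, gripper open.
Joint ranges: [-2.62, 2.62], [-0.44, 2.09], [-1.27, 1.32], [0.08, 2.57], [-1.32, 4.46], [0.12, 2], [-2.74, 2.74]. Speed limits (rad/s): [2.22, 2.22, 3.01, 3.01, 3.14, 3.14, 3.14].

INTERFACE

Orientations are given as a rotation vector (axis times angle).
In Python, from cell import arm, eyes gives the robot as it stands.
- The arm moves only by the tool apply_moves, never from a script. Its argument "targets" is one flat list of numbers, 5 for each row, row after row: the closure, from 0 (fully open) to 1 (shut), then the shift along the tool's x, y, z each as a share of 40 cm, from -1 to 1, then the turn about the tool's z as a share of pi/2 rad, from -1 to 1. A call has 1 to 20 rows; each row shifts and turns the commanded pose from where the row before left it, along the tool's axes as they then stand; what a row does not reach is not made up. A row lasts 1/8 s, in which the tool goes at most 62.5 mm and 10.7 degrees, less where a joint would pass 70% of its speed; a pose out of reach is approached as far as the arm can. A call with a number of a shift or a turn outside -1 to 1 is refused whole. A call with a gripper value outside its range is refused whole. The fingers move at their own pace and stop on an object; "grip_force" is the grip in N (left out, the last holds). Time passes only in rows, so rows that do not move let the fingers close. It gives the time, the measured TCP pose, the force and the opening at its end, in the units of the state.
- arm.observe(): the state, without advancing time (a new reading comes with each control period).
- eyes.get_image(name): name is "side" or "top" or "wrist"; returns the picture (400x640x3 uint8, red, green, blue); there is no depth.
- eyes.camera_params(name): a dict with "camera_matrix" (3x3 intrinsics, pixels), "xyz" and "attitude" of the camera in the world; the wrist camera has in their place "hand_eye" (4x4, takes a point from camera to tool coordinates, whose origin is the TCP and whose axes are the flange's). Camera axes: x right, y down, z forward; pixel columns grow to the right and rows downward; lengths in m; the calibration is good to about 2 mm. A picture is of the moment at which its call begins: read the wrist's pose just before it. camera_params takes no time and is no camera call.
- arm.sign_off(): hands the job in, once; it reports no verdict.
The state is a dict: "clock": time; "joints": joint angles; "dq": joint speeds; "joint_efforts": joint torques, N m; "position": TCP position; "ee_rot": TCP orientation; "force": force on the tool from outside, world axes, zero at the start; "ft_torque": the same for the moment, N m; "width": opening from 0.0 (shut) to 1.0 (fully open).
Only numpy, scipy, OpenCV 4.12 (cv2) and the standard library are available. Lean on these libraries where they do the work, as an engineer would, in place of code of your own. Each camera call takes 0.05 s, during which the arm holds its last target.

TASK

Close up the white control box: with the fingertips push its blue cover panel fully home against the end stop, then set a fingertip in the slot of the round quarter-turn fastener and turn it clockwise, as seen from above, as far as it goes, so that its red tongue locks over the panel. Only push and turn: do not pick up, lift or tip the panel, and leave the tape, block, fitting, screwdriver and tin where they are.

Things in the scene. Friction and masses are not known exactly. Their poses are not given: they have to be found in the camera images.
- control_box: White hollow box, fixed, 214 mm (its x) by 190 mm (its y), deck 50 mm above the worktop. Origin: centre of its underside. The fastener stands on its -x half; on the +x half the blue panel slides along the box's y between aluminium rails (tops 54 and 60 mm above the worktop, 2 mm play each side), closing towards -y onto the end stop. Its y points roughly at the robot.
- panel: Blue cover panel, a loose plate 96 (x) x 160 (y) x 4 mm, 0.3 to 0.6 kg, lying on the deck, its top 54 mm above the worktop. Origin: centre of its underside; axes parallel to the box's. Starts 30 to 50 mm open (towards the box's +y); takes 2 to 5 N to slide. Home, its origin is at (0.048, 0, 0.050) of the box's frame.
- panel_lip (a point): Middle of the outer (+y) face of the upright lip at the panel's trailing edge, 65 mm above the worktop; axes as the panel's. Lip 60 mm wide along x, 4 mm thick, top 76 mm above the worktop. Push this face towards -y.
- end_stop (a point): Middle of the inner face of the fixed end stop, where the panel's leading edge comes to rest, 56 mm above the worktop; axes as the box's. With the panel home the lip's outer face is 160 mm from it, towards +y. The stop's top is 60 mm above the worktop.
- keeper (a point): Top centre of a steel keeper block on the panel, 16 (x) x 29 (y) x 10 mm high, top 64 mm above the worktop. It stands in the way of the fastener's red tongue unless the panel is home.
- slot_centre (a point): On the fastener's upright turning axis, at the slot's floor, 70 mm above the worktop; axes the box's (does not turn). Black disc, 92 mm across, with two yellow ribs 70 mm long, 8 thick, 18 high; the slot between them is 40 mm wide, 70 long, open at the ends, centred on the axis. A closed fingertip in it 20 to 30 mm off the axis, moved in an arc, turns it by pushing a rib.
- fastener (a joint): Fastener's turn in rad, growing clockwise seen from above; 0 = open, 1.571 (fixed stop) = locked. Slot and red tongue (below the disc, reaching 72 mm from the axis, 14 wide) point along (sin q, cos q) of the box's x, y: open along +y, locked along +x, over the panel. Starts at 0 to 0.3; about 0.1 N m of friction, stays where left.
- heater_top (a point): Middle of the top of a fixed white tube heater, about 80 x 130 mm and 212 mm tall, that stands to the right of the box: an obstacle, pass above or round it.
- tape_roll_mid (a point): Yellow roll of tape lying flat, 66 mm across, 18 mm high; its centre. Leave alone.
- end_block_mid (a point): Cream ceramic block, 24 x 42 x 24 mm; its centre. Leave alone.
- tee_fitting_mid (a point): Blue tee fitting with red ends, the one at the front of the table, 33 x 44 x 14 mm; its centre. Leave alone.
- screwdriver_mid (a point): Small screwdriver with a yellow handle, 19 x 132 x 18 mm, lying along its y; its middle. Leave alone.
- tin_mid (a point): White round tin near the front edge on the right, 60 mm across, 28 mm high; its centre. Leave alone.
Not all that is in view belongs to the job. Of the things that look like the panel, the larger one is meant.

How it is judged:
By the outcome, as a careful person would: the job done as asked, in the order asked, and still so for the second after the job is handed in, with the robot touching nothing.
It also fails if it takes over 48 s, if anything falls off the work surface, if the arm or the gripper's body presses on something with over 40 N, if the wrist force passes 120 N, or if a joint passes its speed limit or range.

## Working session

There is one attempt and no reset: what is moved stays moved. The work goes in short steps, Python scripts to look and compute and a tool call to move; the robot and the scene stay as the last step left them, time stands still between calls to the robot, and variables do not carry over. Pictures are saved under pics/ and viewed, and the job is handed in when it is done.

Besides the shell and the picture viewer there is one more tool, called after "Call:" as name(argument=value, ...) on one line, values as JSON. apply_moves: Moves the arm, as the interface text tells. Its arguments: {"type":"object","properties":{"targets":{"type":"array"},"grip_force":{"type":"number"}},"required":["targets"]}

```bash
ls; mkdir -p pics; python3 - <<'E'
from cell import arm, eyes
import cv2
print(arm.observe())
for n in ("side","top","wrist"):
    im=eyes.get_image(n); cv2.imwrite(f"pics/a_{n}.png",im[:,:,::-1])
    print(n,eyes.camera_params(n))
E
```

```text
pics
{'clock': 0.0, 'joints': array([ 1.01336898,  0.4352458 ,  0.02495052,  1.57412307, -0.01160922,
        1.13399869, -0.07512131]), 'dq': array([ 0.00172797,  0.00049321, -0.00055655,  0.00046619,  0.0010634 ,
       -0.0011961 ,  0.00120147]), 'joint_efforts': array([-1.15614755e-03, -6.67845654e+01,  9.84886140e-01, -3.14465761e+01,
       -6.06257049e-02,  4.29037982e-02,  1.37031102e-04]), 'position': array([ 0.27429604, -0.56100371,  0.2259205 ]), 'ee_rot': array([-3.05921815e+00, -7.07834016e-01,  7.74191872e-04]), 'force': array([-0.17732368, -0.0580991 , -0.36478289]), 'ft_torque': array([ 0.09461827, -0.02940462, -0.00482886]), 'width': 0.9993928613071462}
side {'camera_matrix': array([[364.03267523,   0.        , 319.9162672 ],
       [  0.        , 364.03267523, 203.94426655],
       [  0.        ,   0.        ,   1.        ]]), 'xyz': array([0.47640973, 1.12942203, 0.55097745]), 'attitude': array([-0.00907067,  2.56137889, -1.75769705])}
top {'camera_matrix': array([[376.61653753,   0.        , 316.8231797 ],
       [  0.        , 376.61653753, 202.22824577],
       [  0.        ,   0.        ,   1.        ]]), 'xyz': array([0.38468438, 0.06574054, 1.29866744]), 'attitude': array([-2.14722956,  2.1644229 , -0.0734022 ])}
wrist {'camera_matrix': array([[320.49879888,   0.        , 317.43106592],
       [  0.        , 320.49879888, 196.68881976],
       [  0.        ,   0.        ,   1.        ]]), 'hand_eye': array([[-9.83203858e-04, -9.53201403e-01, -3.02334447e-01,
         8.30345585e-02],
       [ 9.99999515e-01, -9.20707289e-04, -3.49228819e-04,
        -1.34790871e-04],
       [ 5.45238716e-05, -3.02334644e-01,  9.53201847e-01,
        -1.58244545e-01],
       [ 0.00000000e+00,  0.00000000e+00,  0.00000000e+00,
         1.00000000e+00]])}
```

View pics/a_top.png

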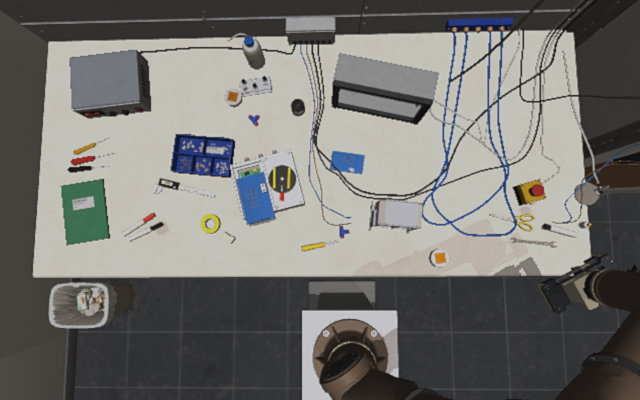

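View pics/a_side.png

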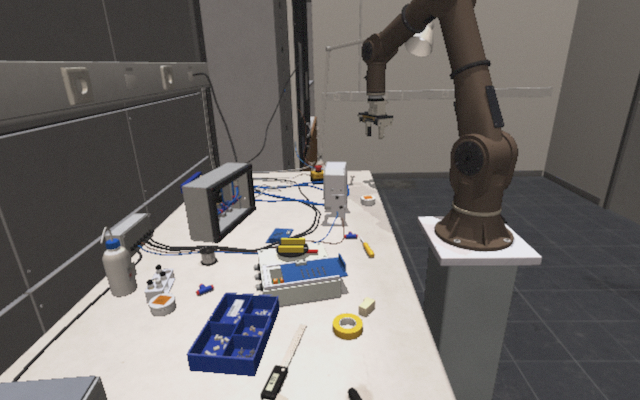

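View pics/a_wrist.png

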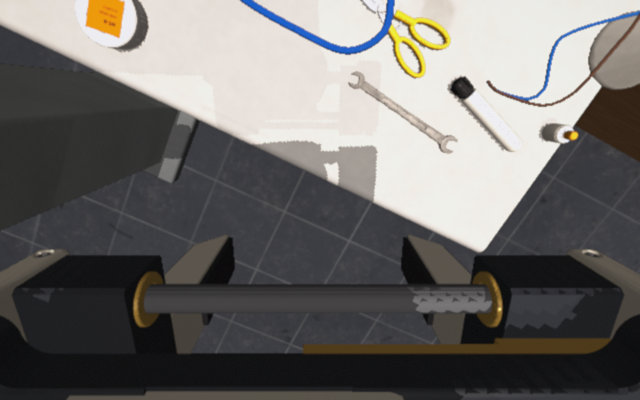

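The top view shows two panel-like things. The larger blue plate at about (255,198) lies on the white box next to the black fastener (283,179), with its red tongue near (282,197). The smaller blue plate at (348,162) lies loose on the table. The larger one fits the description, and I'll confirm it in a crop.

```bash
python3 - <<'E'
import cv2
im=cv2.imread("pics/a_top.png")[140:260,220:380]
cv2.imwrite("pics/b_top.png",cv2.resize(im,None,fx=5,fy=5,interpolation=cv2.INTER_CUBIC))
im=cv2.imread("pics/a_side.png")[220:320,230:370]
cv2.imwrite("pics/b_side.png",cv2.resize(im,None,fx=5.5,fy=5.5,interpolation=cv2.INTER_CUBIC))
E
```

```text
(no output)
```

View pics/b_top.png

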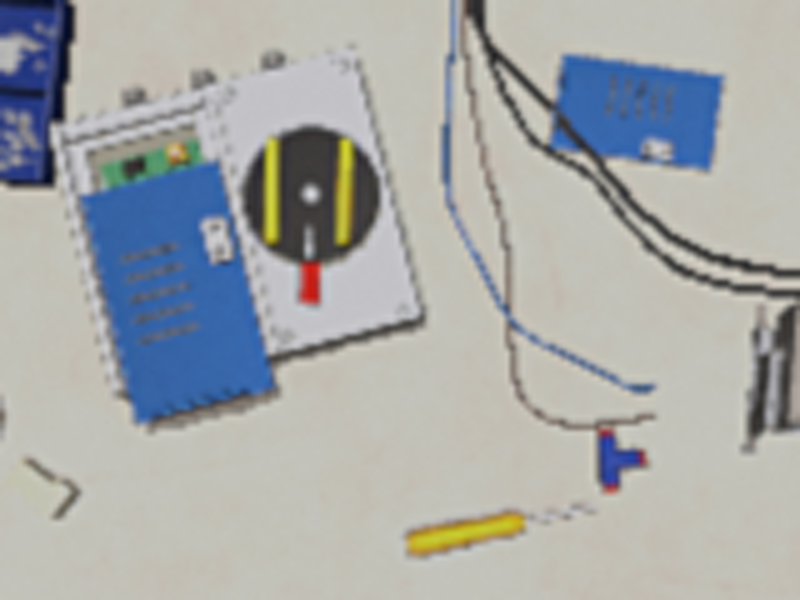

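View pics/b_side.png

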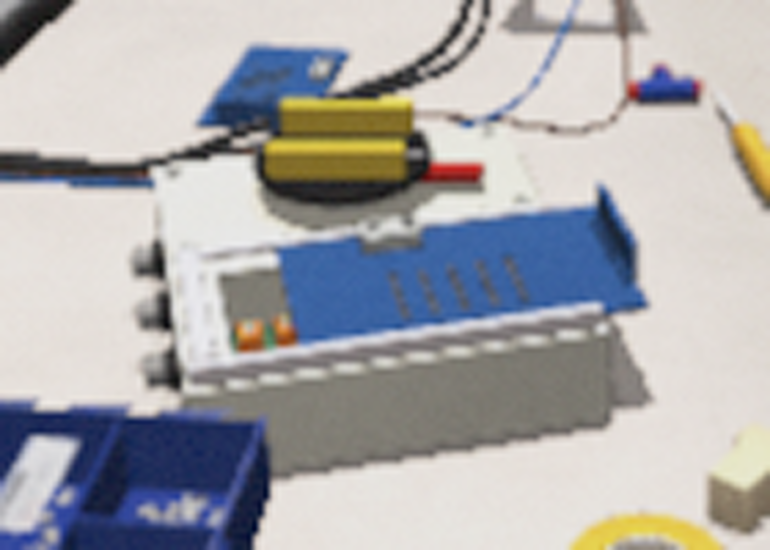

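The crop confirms it: the large blue plate lies in rails on the box, with a lip at its near end and a keeper. It is open towards the robot, and the red tongue points near +y. Next I'll measure positions.

```bash
cat > h.py <<'E'
import numpy as np, cv2
from scipy.spatial.transform import Rotation as R
from cell import arm, eyes
def ray(cam,px,pose=None):
    p=eyes.camera_params(cam); K=p["camera_matrix"]
    px=np.atleast_2d(np.asarray(px,float)); d=np.c_[(px-K[:2,2])/np.diag(K)[:2],np.ones(len(px))]
    if cam=="wrist":
        T=np.eye(4);T[:3,:3]=R.from_rotvec(pose["ee_rot"]).as_matrix();T[:3,3]=pose["position"]
        T=T@p["hand_eye"]; return T[:3,3],d@T[:3,:3].T
    return p["xyz"],d@R.from_rotvec(p["attitude"]).as_matrix().T
def onz(cam,px,z,pose=None):
    o,d=ray(cam,px,pose); return o+d*((z-o[2])/d[:,2])[:,None]
def project(cam,X,pose=None):
    p=eyes.camera_params(cam);X=np.atleast_2d(X)
    if cam=="wrist":
        T=np.eye(4);T[:3,:3]=R.from_rotvec(pose["ee_rot"]).as_matrix();T[:3,3]=pose["position"];T=T@p["hand_eye"];r,t=T[:3,:3],T[:3,3]
    else: r,t=R.from_rotvec(p["attitude"]).as_matrix(),p["xyz"]
    c=(X-t)@r; K=p["camera_matrix"]; return c[:,:2]/c[:,2:]*np.diag(K)[:2]+K[:2,2]
def blobs(im,lo,hi,roi,amin=8):
    x0,y0,x1,y1=roi; m=cv2.inRange(cv2.cvtColor(im[y0:y1,x0:x1],cv2.COLOR_BGR2HSV),np.array(lo),np.array(hi))
    cs,_=cv2.findContours(m,cv2.RETR_EXTERNAL,cv2.CHAIN_APPROX_NONE)
    return [c.reshape(-1,2)+[x0,y0] for c in cs if cv2.contourArea(c)>=amin]
E
cat > m.py <<'E'
from h import *
im=cv2.imread("pics/a_top.png"); roi=(225,140,310,240)
def rect(c,z):
    w=onz("top",c,z)[:,:2]; (cx,cy),s,a=cv2.minAreaRect((w*1000).astype(np.float32)); return cx,cy,s,a
for c in blobs(im,(100,120,60),(125,255,255),roi,60): print("blue",len(c),c.mean(0),rect(c,.054))
for c in blobs(im,(22,120,100),(35,255,255),roi): print("rib",c.mean(0),rect(c,.088))
for c in blobs(im,(0,150,100),(8,255,255),roi,5): print("red",c.mean(0),rect(c,.062))
for c in blobs(im,(0,0,0),(180,255,75),(262,155,305,202),60): print("disc",c.mean(0),rect(c,.07))
# other objects
im2=im
for nm,c,z in [("boxcorners",[(231.5,165),(291,150),(304.5,204),(243,219)],.05),("slot",[(282,178.7)],.07),("lipends",[(247.5,222.5),(274,216.5)],.07)]:
    print(nm,(onz("top",c,z)*1000).round(0).tolist())
E
python3 m.py
```

```text
blue 156 [255.61538462 196.99358974] (525.0482788085938, 310.9195861816406, (158.5824737548828, 93.75141906738281), 14.64795207977295)
blue 70 [228.1        152.84285714] (675.7631225585938, 402.5382080078125, (96.3689193725586, 24.000391006469727), 0.9158055186271667)
rib [288.41860465 178.23255814] (585.4697875976562, 194.76788330078125, (65.99578857421875, 9.824713706970215), 0.03586447983980179)
rib [273.97619048 178.        ] (586.0107421875, 243.857421875, (66.0402603149414, 9.812440872192383), 0.26253244280815125)
red [282.  195.5] (531.2435302734375, 219.09432983398438, (23.459165573120117, 6.662147521972656), 0.1415930986404419)
disc [284.73170732 180.18699187] (586.031005859375, 208.16737365722656, (66.64405059814453, 85.1593246459961), 84.8538589477539)
boxcorners [[639.0, 393.0, 50.0], [688.0, 190.0, 50.0], [503.0, 145.0, 50.0], [455.0, 351.0, 50.0]]
slot [[586.0, 218.0, 70.0]]
lipends [[442.0, 331.0, 70.0], [461.0, 244.0, 70.0]]
```

Call:
apply_moves(targets=[1,0,0,-0.1,0,1,0,0,-0.1,0,1,0.082,-0.087,0,0,1,0.082,-0.087,0,0,1,0.082,-0.087,0,0,1,0.082,-0.087,0,0,1,0.082,-0.087,0,0,1,0.082,-0.087,0,0,1,0.082,-0.087,0,0,1,0.082,-0.087,0,0,1,0.082,-0.087,0,0,1,0.082,-0.087,0,0,1,0.082,-0.087,0,0,1,0.082,-0.087,0,0,1,0.082,-0.087,0,0,1,0.082,-0.087,0,0,1,0.082,-0.087,0,0,1,0.082,-0.087,0,0,1,0.082,-0.087,0,0,1,0.082,-0.087,0,0], grip_force=20)

```text
clock: 2.65
position: [0.5301, 0.2618, 0.3064]
ee_rot: [3.061, 0.707, -0.001]
force: [0.3, 0.3, -0.1]
width: 0.003
```

Call:
apply_moves(targets=[1,0,0,0,0.07,1,0,0,0,0.066,1,0,0,0,0])

```text
clock: 3.02
position: [0.5297, 0.2606, 0.3064]
ee_rot: [3.118, 0.379, -0.001]
force: [0.5, -0.1, -0.0]
width: 0.008
```

```bash
python3 - <<'E'
from h import *
import pickle
s=arm.observe(); im=eyes.get_image("wrist")[:,:,::-1].copy(); cv2.imwrite("pics/c_wrist.png",im); pickle.dump(s,open("c.pkl","wb"))
print(s["clock"],s["position"],s["joints"].round(2),s["width"],s["force"])
print(R.from_rotvec(s["ee_rot"]).as_matrix().round(3))
E
```

```text
3.025 [0.52969095 0.26056085 0.30635784] [-0.19  0.37 -0.5   1.51  0.18  1.31 -2.04] 0.008089220444607349 [ 0.45331071 -0.09390044 -0.03685074]
[[ 0.971  0.24  -0.   ]
 [ 0.24  -0.971 -0.   ]
 [-0.001  0.    -1.   ]]
```

View pics/c_wrist.png

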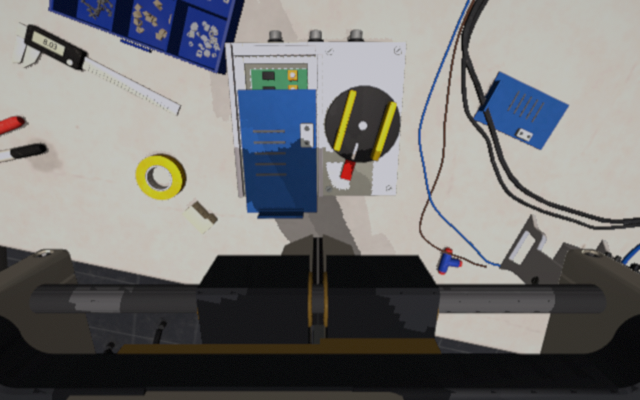

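The wrist view shows the box with corners near (231,43), (403,42), (404,195) and (238,195). The panel spans (240..317, 90..212), with its lip at about (258..303, 214), and the fastener hub is at (362,126). I'll measure from this view.

```bash
python3 - <<'E'
from h import *
import pickle
s=pickle.load(open("c.pkl","rb")); im=cv2.imread("pics/c_wrist.png")
P=lambda px,z:(onz("wrist",px,z,s)*1000).round(1)
roi=(225,30,415,230)
for nm,lo,hi,z,a in [("blue",(100,120,40),(125,255,255),.054,100),("rib",(22,120,80),(35,255,255),.088,30),("red",(0,150,80),(8,255,255),.062,20)]:
    for c in blobs(im,lo,hi,roi,a):
        w=onz("wrist",c,z,s)[:,:2]*1000; r=cv2.minAreaRect(w.astype(np.float32)); print(nm,c.min(0),c.max(0),np.round(r[0],1),np.round(r[1],1),round(r[2],2))
print("hub",P([(362,126)],.07))
print("box",P([(231,43),(403,42),(404,195)],.05))
im2=im[25:230,225:415]; cv2.imwrite("pics/c2.png",cv2.resize(im2,None,fx=2.9,fy=2.9,interpolation=cv2.INTER_CUBIC)[:600,:800])
im3=im[180:225,225:345]; cv2.imwrite("pics/c3.png",cv2.resize(im3,None,fx=6,fy=6,interpolation=cv2.INTER_CUBIC))
E
```

```text
blue [238  89] [315 217] [524.1 311. ] [166.5  94. ] 13.8
rib [372 101] [396 160] [589.5 196.2] [ 9.3 68.7] 88.62
rib [333  90] [356 151] [589.9 243.9] [ 9.3 70.8] 88.79
red [341 160] [354 179] [530.4 221.3] [13.2 23.7] 89.69
hub [[588.3 219.9  70. ]]
box [[642.5 393.4  50. ]
 [691.8 197.   50. ]
 [512.6 135.9  50. ]]
```

View pics/c2.png

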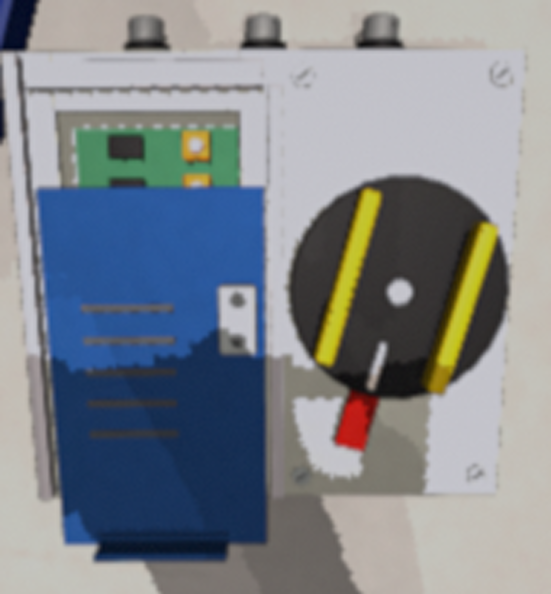

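View pics/c3.png

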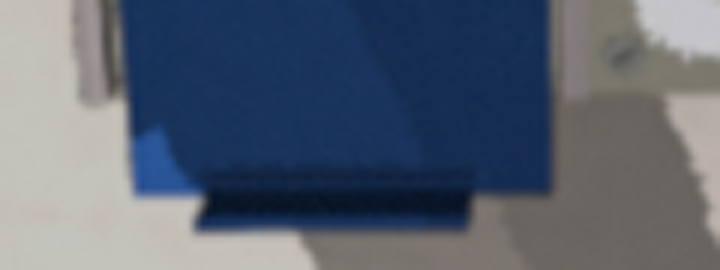

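```bash
python3 - <<'E'
from h import *
import pickle
s=pickle.load(open("c.pkl","rb"))
P=lambda px,z:(onz("wrist",px,z,s)*1000)[:,:2]
a=np.radians(13.8); yb=np.array([-np.cos(a),-np.sin(a)]); xb=np.array([-np.sin(a),np.cos(a)])
ax=P([(362,126)],.07)[0]
for n,px,z in [("lead",[(237.8,89.5),(317,89.1)],.054),("trail",[(247.5,212),(317,212)],.054),("liptop",[(257.8,218),(303.3,218)],.076),("stopline",[(235,55.5),(316,55)],.054),("stoptop",[(235,55.5),(316,55)],.060),
  ("deckfar",[(231,43),(403,42)],.05),("decknear",[(300,195),(396,195)],.05),("ribs",[(333,150),(353,91),(372,160),(396,102)],.088),("tongueend",[(346,179)],.06)]:
    w=P(px,z); print(n,w.round(1).tolist(),"rel axis xb,yb:",np.c_[(w-ax)@xb,(w-ax)@yb].round(1).tolist())
for n,px,z in [("tape",(160,177),.018),("block",(201,215),.012)]: print(n,P([px],z))
h=onz("top",[(374,203),(424,203),(420,228),(371,224)],.212);print("heater",h.round(3).tolist())
E
```

```text
lead [[593.2, 376.1], [616.6, 282.8]] rel axis xb,yb: [[150.5, -42.0], [54.3, -42.5]]
trail [[439.5, 337.0], [462.1, 244.9]] rel axis xb,yb: [[149.2, 116.5], [54.4, 116.6]]
liptop [[443.7, 319.6], [457.8, 262.1]] rel axis xb,yb: [[131.3, 116.7], [72.2, 116.7]]
stopline [[630.0, 385.6], [653.3, 293.0]] rel axis xb,yb: [[151.0, -80.0], [55.5, -80.6]]
stoptop [[629.7, 384.1], [652.7, 292.8]] rel axis xb,yb: [[149.6, -79.4], [55.5, -79.9]]
deckfar [[642.5, 393.4], [691.8, 197.0]] rel axis xb,yb: [[155.6, -94.0], [-46.9, -95.1]]
decknear [[479.0, 272.8], [510.1, 146.4]] rel axis xb,yb: [[77.4, 93.5], [-52.7, 93.5]]
ribs [[554.5, 248.1], [623.7, 243.1], [554.0, 200.0], [623.9, 192.9]] rel axis xb,yb: [[35.5, 26.1], [14.1, -39.9], [-11.1, 38.0], [-34.7, -28.2]]
tongueend [[517.8, 219.7]] rel axis xb,yb: [[16.6, 68.6]]
tape [[447.39280891 473.10541192]]
block [[400.55415723 410.06573713]]
heater [[0.489, -0.066, 0.212], [0.488, -0.209, 0.212], [0.416, -0.195, 0.212], [0.428, -0.056, 0.212]]
```

Call:
apply_moves(targets=[1,-0.082,-0.04,0,0,1,-0.082,-0.041,0,0,1,-0.083,-0.041,0,0,1,0,0,0.12,0,1,0,0,0.12,0,1,0,0,0.12,0,1,0,0,0.12,0,1,0,0,0.08,0,1,0,0,0.05,0,1,0,0,0,0])

```text
clock: 4.32
position: [0.4214, 0.2836, 0.0616]
ee_rot: [3.117, 0.38, -0.004]
force: [-0.4, -0.6, 1.2]
width: 0.004
```

```bash
python3 - <<'E'
from h import *
s=arm.observe(); im=eyes.get_image("wrist")[:,:,::-1].copy(); cv2.imwrite("pics/d_wrist.png",im)
im=eyes.get_image("side")[210:330,230:380,::-1]; cv2.imwrite("pics/d_side.png",cv2.resize(im,None,fx=5,fy=5,interpolation=cv2.INTER_CUBIC))
a=np.radians(13.8); yb=np.array([-np.cos(a),-np.sin(a)]); xb=np.array([-np.sin(a),np.cos(a)]); d=s["position"][:2]*1000-[588.3,219.9]
print(s["clock"],s["position"],s["joints"].round(2),d@xb,d@yb,s["force"])
E
```

```text
4.325 [0.42141504 0.28358569 0.06158808] [-0.34  0.51 -0.47  2.    0.34  0.71 -2.35] 101.65500026958466 146.87653868472916 [-0.39016886 -0.56184414  1.17495785]
```

View pics/d_wrist.png

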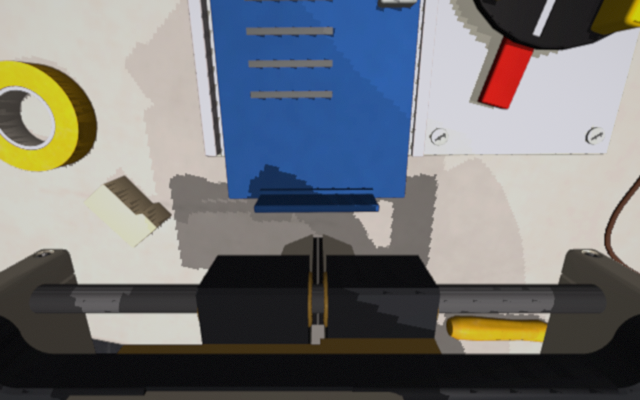

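View pics/d_side.png

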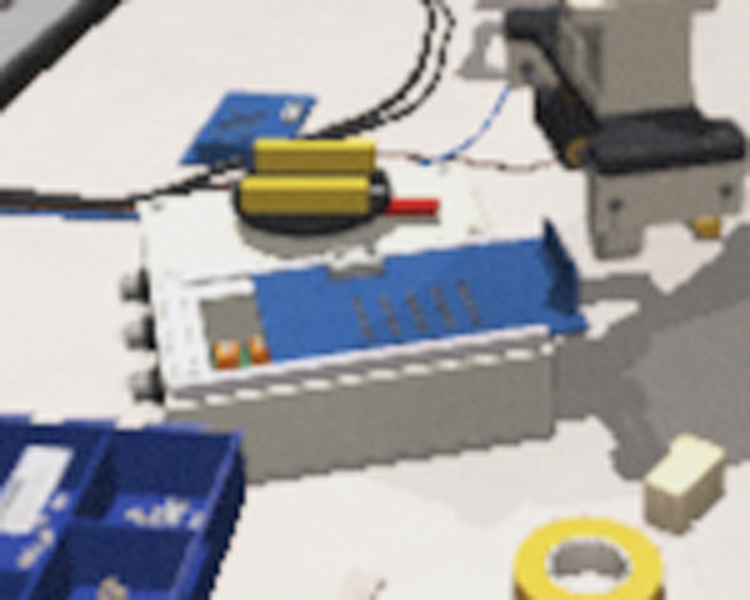

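Call:
apply_moves(targets=[1,0.0125,0,0,0,1,0.0125,0,0,0,1,0.0125,0,0,0,1,0.0125,0,0,0,1,0.0125,0,0,0,1,0.0125,0,0,0])

```text
clock: 5.18
position: [0.4513, 0.2915, 0.0626]
ee_rot: [3.118, 0.378, -0.001]
force: [-3.1, -0.4, 2.0]
width: 0.009
```

Call:
apply_moves(targets=[1,0.0125,0,0,0,1,0.0125,0,0,0,1,0.0125,0,0,0,1,0.0125,0,0,0,1,0.005,0,0,0])

```text
clock: 5.8
position: [0.4732, 0.2968, 0.0627]
ee_rot: [-3.119, -0.377, -0.0]
force: [-2.4, -1.1, 2.0]
width: 0.006
```

Call:
apply_moves(targets=[1,0.005,0,0,0,1,0.005,0,0,0,1,0,0,0,0])

```text
clock: 6.18
position: [0.4748, 0.2972, 0.0626]
ee_rot: [3.117, 0.379, -0.005]
force: [-9.1, -2.4, 6.3]
width: 0.003
```

Call:
apply_moves(targets=[1,0.006,0,0,0,1,0.006,0,0,0,1,0,0,0,0])

```text
clock: 6.55
position: [0.475, 0.2972, 0.0622]
ee_rot: [3.114, 0.381, -0.016]
force: [-23.2, -7.4, 18.8]
width: 0.007
```

```bash
python3 - <<'E'
from h import *
s=arm.observe(); im=eyes.get_image("wrist")[:,:,::-1].copy(); cv2.imwrite("pics/e_wrist.png",im)
im=eyes.get_image("top")[140:240,225:315,::-1]; cv2.imwrite("pics/e_top.png",cv2.resize(im,None,fx=6,fy=6,interpolation=cv2.INTER_CUBIC))
im=eyes.get_image("side")[210:330,230:380,::-1]; cv2.imwrite("pics/e_side.png",cv2.resize(im,None,fx=5,fy=5,interpolation=cv2.INTER_CUBIC))
print(s["clock"],s["position"],s["force"])
E
```

```text
6.55 [0.47495842 0.29720379 0.06219303] [-23.23292307  -7.36817267  18.78524083]
```

View pics/e_wrist.png

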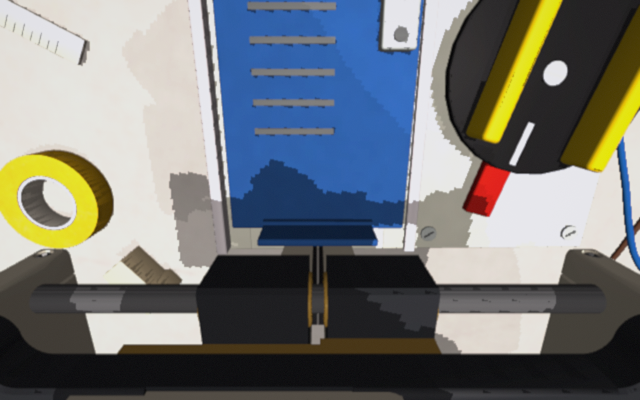

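View pics/e_side.png

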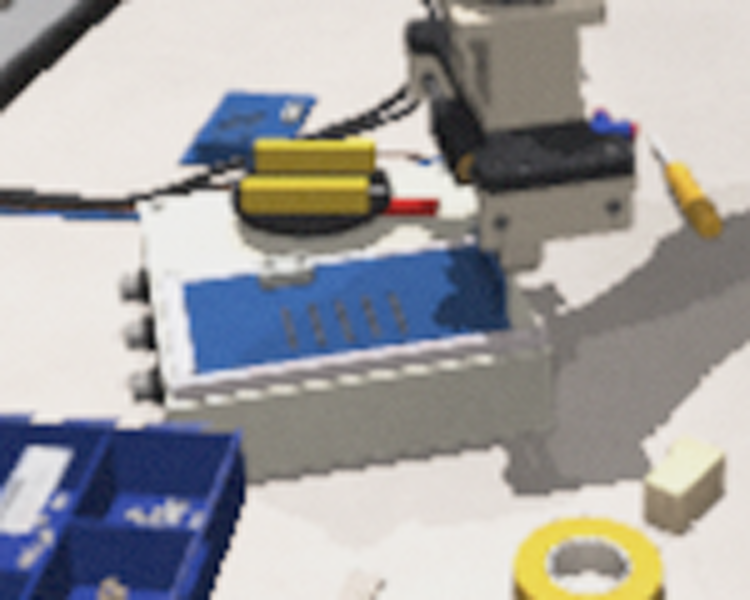

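The panel sits flush at the stop: force rose to 24 N with no further travel. I'll back off, lift and turn the tool for the slot.

Call:
apply_moves(targets=[1,-0.025,0,0,0,1,-0.05,0,0,0,1,0,0,-0.1,0,1,0,0,-0.1,0,1,0,0,-0.1,0,1,0,0,0,-0.106,1,0,0,0,-0.106,1,0,0,0,-0.106,1,0,0,0,-0.106,1,0,0,0,-0.106,1,0,0,0,-0.106,1,0,0,0,-0.106,1,0,0,0,-0.105,1,0,0,0,0])

```text
clock: 8.45
position: [0.4527, 0.2917, 0.1828]
ee_rot: [-2.222, -2.22, -0.002]
force: [0.1, 0.2, 0.3]
width: 0.008
```

```bash
python3 - <<'E'
from h import *
s=arm.observe(); im=eyes.get_image("top")[140:260,220:340,::-1]; cv2.imwrite("pics/f_top.png",cv2.resize(im,None,fx=5,fy=5,interpolation=cv2.INTER_CUBIC))
im=eyes.get_image("wrist")[:,:,::-1];cv2.imwrite("pics/f_wrist.png",im)
M=R.from_rotvec(s["ee_rot"]).as_matrix(); print(s["clock"],s["position"],s["joints"].round(2)); print(M.round(3))
print("to (563,220,170):",(M.T@(np.array([.5633,.2195,.17])-s["position"])/.4).round(4))
E
```

```text
8.45 [0.45271965 0.29172693 0.18280459] [-0.06  0.47 -0.84  1.79  0.4   1.06 -1.05]
[[ 0.001  1.     0.001]
 [ 1.    -0.001  0.001]
 [ 0.001  0.001 -1.   ]]
to (563,220,170): [-0.1804  0.2766  0.0321]
```

View pics/f_top.png

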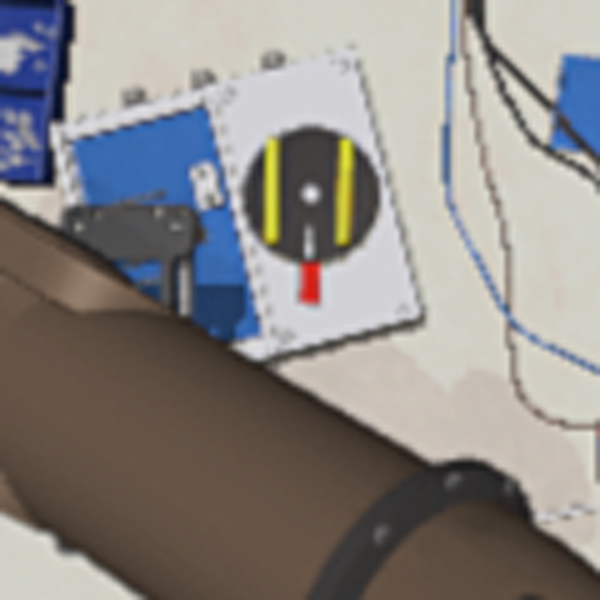

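View pics/f_wrist.png

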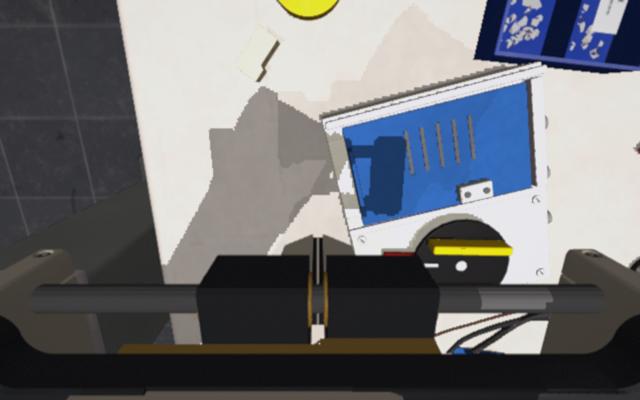

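```bash
python3 - <<'E'
from h import *
s=arm.observe()
im=cv2.imread("pics/f_wrist.png"); c=im[60:250,320:560]; cv2.imwrite("pics/f2.png",cv2.resize(c,None,fx=3.1,fy=3.1,interpolation=cv2.INTER_CUBIC))
ax=np.array([588.3,219.9]);a=np.radians(13.8); yb=np.array([-np.cos(a),-np.sin(a)]); xb=np.array([-np.sin(a),np.cos(a)])
g=blobs(im,(100,120,30),(125,255,255),(330,75,545,235),500)[0]
w=onz("wrist",g,.054,s)[:,:2]*1000-ax
print("lead yb",np.percentile(w@yb,[0,2,5]), "max",np.percentile(w@yb,[95,100]))
print("hub",onz("wrist",[(461,266)],.07,s)*1000)
E
```

```text
lead yb [-79.50343987 -79.35856033 -79.22210025] max [79.29479423 79.8403508 ]
hub [[589.62844166 218.60174869  70.        ]]
```

View pics/f2.png

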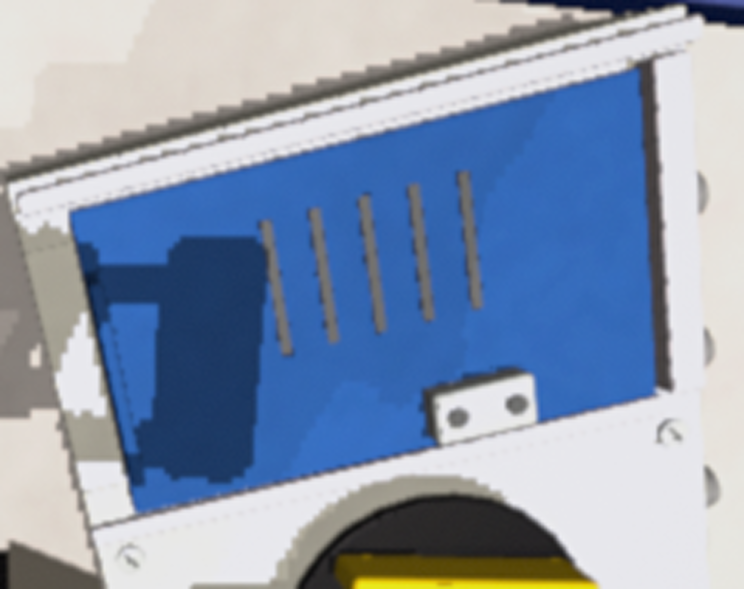

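Call:
apply_moves(targets=[1,-0.06,0.092,0,0,1,-0.06,0.093,0,0,1,-0.061,0.093,0,0,1,0,0,0.1,0,1,0,0,0.1,0,1,0,0,0,0])

```text
clock: 9.3
position: [0.5618, 0.2181, 0.1002]
ee_rot: [-2.222, -2.219, 0.008]
force: [0.1, -0.1, 0.1]
width: 0.003
```

```bash
python3 - <<'E'
from h import *
s=arm.observe(); 
im=eyes.get_image("side")[200:300,230:360,::-1]; cv2.imwrite("pics/g_side.png",cv2.resize(im,None,fx=5.8,fy=5.8,interpolation=cv2.INTER_CUBIC))
im=eyes.get_image("wrist")[:,:,::-1];cv2.imwrite("pics/g_wrist.png",im)
im=eyes.get_image("top")[140:240,225:335,::-1]; cv2.imwrite("pics/g_top.png",cv2.resize(im,None,fx=5,fy=5,interpolation=cv2.INTER_CUBIC))
print(s["clock"],s["position"],s["joints"].round(2),s["force"])
E
```

```text
9.3 [0.56182024 0.21812858 0.10022512] [ 0.03  0.65 -0.74  1.72  0.51  0.98 -0.91] [ 0.10934562 -0.05010621  0.05236264]
```

View pics/g_side.png

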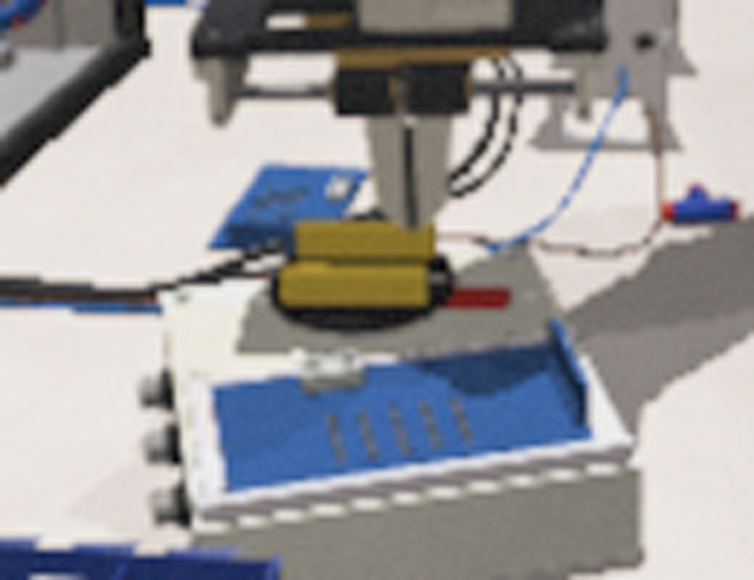

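View pics/g_wrist.png

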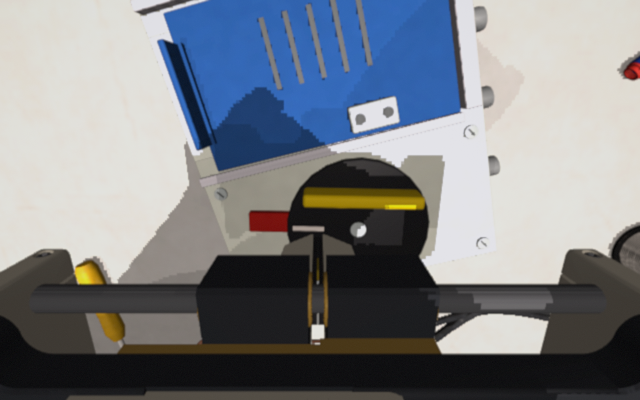

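View pics/g_top.png

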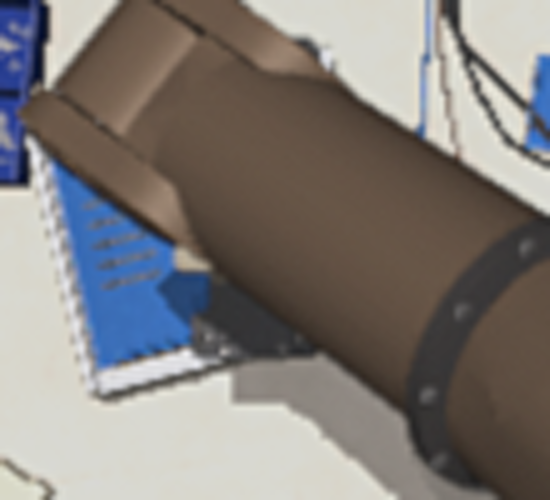

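Call:
apply_moves(targets=[1,0,0,0.03,0,1,0,0,0.03,0,1,0,0,0,0])

```text
clock: 9.82
position: [0.5628, 0.2188, 0.0776]
ee_rot: [-2.22, -2.222, 0.003]
force: [0.3, 0.8, 0.3]
width: 0.008
```

Call:
apply_moves(targets=[1,0.0075,0,0,0,1,0.0075,0,0,0,1,0.0075,0,0,0,1,0,0,0,0])

```text
clock: 10.32
position: [0.5634, 0.2286, 0.0788]
ee_rot: [2.22, 2.222, 0.0]
force: [-0.2, 0.7, 0.7]
width: 0.006
```

Call:
apply_moves(targets=[1,0.007,0.003,0,0.067,1,0.007,0.003,0,0.067,1,0.007,0.003,0,0.067,1,0.007,0.003,0,0.067,1,0.007,0.003,0,0.067,1,0.007,0.003,0,0.067])

```text
clock: 11.08
position: [0.5738, 0.2414, 0.0785]
ee_rot: [2.803, 1.417, -0.004]
force: [-3.0, -3.3, 2.2]
width: 0.002
```

```bash
cat > st.py <<'E'
from h import *
s=arm.observe(); M=R.from_rotvec(s["ee_rot"]).as_matrix()
print(s["clock"],s["position"].round(4),"heading",np.degrees(np.arctan2(M[1,0],M[0,0])).round(1),s["force"].round(1),s["ft_torque"].round(2),"axis in tool mm",((M.T@(np.array([.589,.2193,s["position"][2]])-s["position"]))*1000).round(1), "j7",s["joints"].round(2))
E
python3 st.py
```

```text
11.075 [0.5738 0.2414 0.0785] heading 53.6 [-3.  -3.3  2.2] [-0.87  0.5   0.03] axis in tool mm [-8.9 25.3  0. ] j7 [-0.11  0.65 -0.57  1.7   0.42  0.92 -1.48]
```

Call:
apply_moves(targets=[1,0.007,0.003,0,0.067,1,0.007,0.003,0,0.067,1,0.007,0.003,0,0.067,1,0.007,0.003,0,0.067,1,0.007,0.003,0,0.067])

```text
clock: 11.7
position: [0.5873, 0.2459, 0.0784]
ee_rot: [3.074, 0.639, -0.006]
force: [-5.3, -3.6, 5.2]
width: 0.004
```

```bash
python3 st.py
```

```text
11.7 [0.5873 0.2459 0.0784] heading 23.5 [-5.3 -3.6  5.2] [-1.15  1.34 -0.05] axis in tool mm [-9.  25.1  0.1] j7 [-0.2   0.64 -0.43  1.67  0.32  0.91 -1.92]
```

Call:
apply_moves(targets=[1,0.006,0.0025,0,0.055,1,0.006,0.0025,0,0.053,1,0.0025,0,0,0,1,0.0025,0,0,0,1,0,0,0,0])

```text
clock: 12.32
position: [0.5915, 0.246, 0.0781]
ee_rot: [3.115, 0.383, -0.013]
force: [-15.7, -7.0, 12.2]
width: 0.005
```

```bash
python3 st.py
```

```text
12.325 [0.5915 0.246  0.0781] heading 14.0 [-15.7  -7.   12.2] [-1.44  3.22 -0.03] axis in tool mm [-8.9 25.3  0.1] j7 [-0.23  0.64 -0.39  1.65  0.29  0.91 -2.05]
```

Call:
apply_moves(targets=[1,0.004,0,0,0,1,0.003,0,0,0,1,0,0,0,0])

```text
clock: 12.7
position: [0.5917, 0.2461, 0.078]
ee_rot: [3.113, 0.384, -0.02]
force: [-24.4, -9.1, 19.4]
width: 0.009
```

```bash
python3 st.py
```

```text
12.7 [0.5917 0.2461 0.078 ] heading 14.1 [-24.4  -9.1  19.4] [-2.22  5.26 -0.06] axis in tool mm [-9.2 25.3  0.2] j7 [-0.23  0.65 -0.39  1.65  0.29  0.92 -2.05]
```

The joint is at its stop: force rises with no movement. I'll back to mid-slot, lift and look.

Call:
apply_moves(targets=[1,-0.016,0,0,0,1,-0.015,0,0,0,1,0,0,0,0,1,0,0,-0.1,0,1,0,0,-0.1,0,1,0,0,-0.12,0,1,0,0,-0.12,0,1,-0.1,0,-0.12,0,1,-0.1,0,0,0,1,0,0,0,0])

```text
clock: 13.95
position: [0.5073, 0.2261, 0.304]
ee_rot: [3.118, 0.385, 0.003]
force: [0.7, 0.4, 0.3]
width: 0.002
```

```bash
python3 st.py; python3 - <<'E'
from h import *
import pickle
s=arm.observe();pickle.dump(s,open("k.pkl","wb"))
im=eyes.get_image("wrist")[:,:,::-1].copy();cv2.imwrite("pics/k_wrist.png",im)
im=eyes.get_image("side")[200:300,230:360,::-1]; cv2.imwrite("pics/k_side.png",cv2.resize(im,None,fx=5.8,fy=5.8,interpolation=cv2.INTER_CUBIC))
E
```

```text
13.95 [0.5073 0.2261 0.304 ] heading 14.1 [0.7 0.4 0.3] [ 0.03 -0.1   0.  ] axis in tool mm [77.6 26.5  0.1] j7 [-0.16  0.31 -0.47  1.6   0.14  1.27 -1.98]
```

View pics/k_wrist.png

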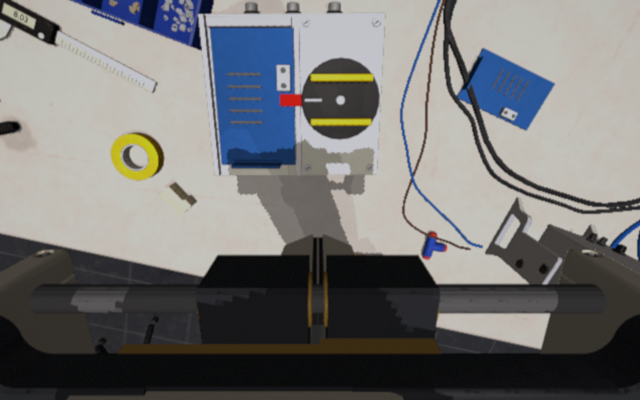

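View pics/k_side.png

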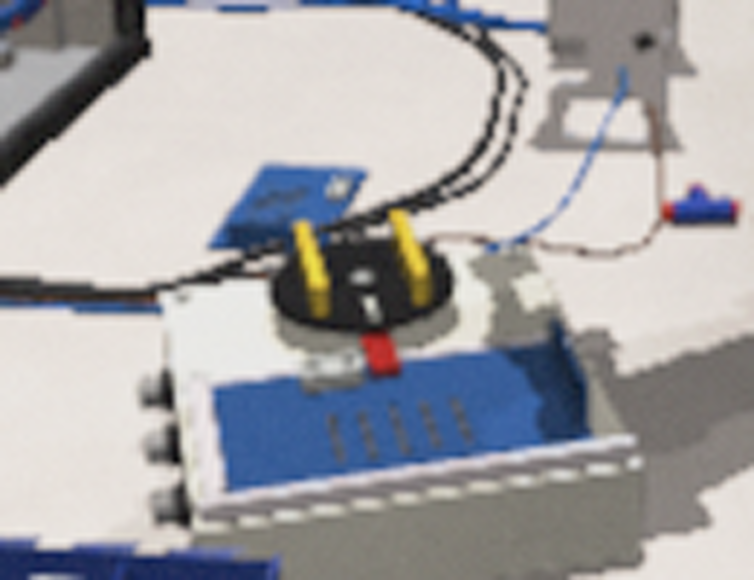

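```bash
python3 - <<'E'
from h import *
import pickle
s=pickle.load(open("k.pkl","rb")); im=cv2.imread("pics/k_wrist.png")
ax=np.array([589,219.3]);a=np.radians(13.8); yb=np.array([-np.cos(a),-np.sin(a)]); xb=np.array([-np.sin(a),np.cos(a)])
for nm,lo,hi,z,A in [("blue",(100,120,30),(125,255,255),.054,500),("rib",(22,120,80),(35,255,255),.088,30),("red",(0,150,80),(8,255,255),.062,20)]:
    for c in blobs(im,lo,hi,(205,10,385,180),A):
        w=onz("wrist",c,z,s)[:,:2]*1000-ax; u=np.c_[w@xb,w@yb]; v=cv2.fitLine(u.astype(np.float32),cv2.DIST_L2,0,.01,.01).ravel()
        print(nm,u.min(0).round(1),u.max(0).round(1),"line angle vs xb deg",np.degrees(np.arctan(v[1]/v[0])).round(1))
E
```

```text
blue [ 55.7 -78.8] [150.2  83.8] line angle vs xb deg 89.7
rib [-34.3  19. ] [35.2 27.1] line angle vs xb deg 0.3
rib [-34.2 -28.8] [ 35.  -20.3] line angle vs xb deg 0.0
red [46.4 -5.6] [70.5  5.9] line angle vs xb deg 1.1
```

Ribs and tongue lie along the box's x (0 to 1°), and the panel's leading edge is at the stop (-79 measured against -80 mm). Handing in.

```bash
python3 -c "
from cell import arm
print(arm.sign_off())"
```

```text
the job is handed in; nothing more can be done
None
```

The control box is closed: the blue panel is fully home and the fastener is locked with its red tongue over the panel. I handed the job in at about 14 s, with the arm clear of everything.

- **Panel:** I pushed the lip with the closed fingertips for about 37 mm until it met the end stop. The force rose to about 24 N horizontally (about 31 N in total) with no further travel. The final picture puts the leading edge 1 mm from the measured stop line, which is within calibration error.
- **Fastener:** I turned it clockwise by about 76° until it met its stop. The force again rose, to about 26 N horizontally (about 33 N in total), without movement. The ribs now lie within 0.3° of the box's x axis and the tongue within about 1°.
- **Other objects:** I moved nothing else on purpose. The tape, block and fitting look undisturbed in the last picture. The screwdriver and tin were not in the final views, so I did not recheck them; the arm touched nothing near them.

No check failed. The only disagreement was a 1 to 2 mm spread between views in where the fastener's axis lies, which did not matter for the turn.

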